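# Firmness check of sample lemons in size order

## Task

Check the three sample lemons standing in the cups of the metal block: with the fingertips press lightly down on the top of each lemon, first the smallest, then the middle-sized, last the largest, so that each one's cup sinks about 1 cm and stays down; never push hard. Do not grasp or lift the lemons; leave all three standing in their cups and the things around the block where they are.

Things in the scene. Friction and masses are not known exactly. Their poses are not given: they have to be found in the camera images.
- lemon_small_top (a point): centre of the top of the small lemon, the spot to press (stem button 10 mm across, 2 mm proud, on a gently domed crown). The lemon is a pale yellow egg-shaped fruit standing on end, 48 mm across at its middle and 62 mm tall, loose in its cup; its top is 148 mm above the bench before it is pressed. z axis points up along the lemon
- lemon_medium_top (a point): centre of the top of the medium lemon, the spot to press (stem button 10 mm across, 2 mm proud, on a gently domed crown). The lemon is a pale yellow egg-shaped fruit standing on end, 60 mm across at its middle and 76 mm tall, loose in its cup; its top is 168 mm above the bench before it is pressed. z axis points up along the lemon
- lemon_large_top (a point): centre of the top of the large lemon, the spot to press (stem button 10 mm across, 2 mm proud, on a gently domed crown). The lemon is a pale yellow egg-shaped fruit standing on end, 72 mm across at its middle and 90 mm tall, loose in its cup; its top is 184 mm above the bench before it is pressed. z axis points up along the lemon
- block: aluminium block fixed to the bench, 130 x 370 mm and 45 mm high, with three cups in a row along its y axis at y = -120, 0 and +120 mm; origin at the centre of its underside, z up. Any lemon may stand in any cup
- cup_left (a joint): travel of the left (y = +120 mm) cup of the block in m: 0 = fully up (start), 0.026 = at its lower stop; it grows as the cup sinks. A grey plastic cup, 49 mm outside, 25 mm deep, rim 100 mm above the bench when up. No return spring: about 2 to 6 N on its lemon makes it slide straight down, and it stays where it is left
- cup_middle (a joint): travel of the middle (y = 0) cup of the block in m: 0 = fully up (start), 0.026 = at its lower stop; it grows as the cup sinks. A grey plastic cup, 49 mm outside, 25 mm deep, rim 100 mm above the bench when up. No return spring: about 2 to 6 N on its lemon makes it slide straight down, and it stays where it is left
- cup_right (a joint): travel of the right (y = -120 mm) cup of the block in m: 0 = fully up (start), 0.026 = at its lower stop; it grows as the cup sinks. A grey plastic cup, 49 mm outside, 25 mm deep, rim 100 mm above the bench when up. No return spring: about 2 to 6 N on its lemon makes it slide straight down, and it stays where it is left
- mug: bystander: white mug, 76 mm across, 85 mm high, on the bench beyond the block; origin under its centre
- jar: bystander: closed glass jar with a metal lid, 60 mm across, 70 mm high, beyond the block; origin under its centre
- tally_counter: bystander: round steel tally counter, 48 mm across, 38 mm high with its black thumb button, standing on the robot's side of the block; origin under its centre
- notepad: bystander: notepad 100 x 140 mm, 17 mm high, lying beyond the block; origin under its centre
There are look-alikes about, which are no part of the job. What is shaped like the part that bears lemon_large_top but purple or red is not meant.

How it is judged:
On the way, in this order (a step that is already met when the one before it is completed fails the run):
1. the small lemon is pressed by the fingertips and its cup has sunk at least 6 mm (height (world z) of lemon_small_top below 0.1424 m and contact force between the fingers and lemon_small above 0.3 N), for 0.04 s.
2. the medium lemon is pressed by the fingertips and its cup has sunk at least 6 mm (height (world z) of lemon_medium_top below 0.1615 m and contact force between the fingers and lemon_medium above 0.3 N), for 0.04 s.
3. the large lemon is pressed by the fingertips and its cup has sunk at least 6 mm (height (world z) of lemon_large_top below 0.1784 m and contact force between the fingers and lemon_large above 0.3 N), for 0.04 s.
At the end, for the whole second after the job is handed in: all three cups stay at least 5.5 mm down, each lemon at rest and upright in its cup (within 0.3 rad, its top within 40 mm of where it began), and the bystanders within 20 mm of where they stood (value of joint each of cup_left, cup_middle, cup_right above 0.0055 m and height (world z) of lemon_small_top between 0.1164 and 0.1429 m and distance of each of lemon_small_top, lemon_medium_top, lemon_large_top from where it was at the start of the episode below 0.04 m and angle between each of lemon_small_top, lemon_medium_top, lemon_large_top's own z axis and vertical below 0.3 rad and linear speed of each of lemon_small, lemon_medium, lemon_large below 0.02 m/s and height (world z) of lemon_medium_top between 0.1355 and 0.162 m and height (world z) of lemon_large_top between 0.1524 and 0.1789 m and distance of each of mug, tally_counter, jar, notepad from where it was at the start of the episode below 0.02 m); the robot touches nothing.
It fails at once if a larger lemon's cup sinks before a smaller one's ((height (world z) of lemon_medium_top below 0.1625 m and not (height (world z) of lemon_small_top below 0.1444 m)) or (height (world z) of lemon_large_top below 0.1794 m and not (height (world z) of lemon_medium_top below 0.1635 m)) or (height (world z) of lemon_large_top below 0.1794 m and not (height (world z) of lemon_small_top below 0.1444 m))).
It fails at once if a lemon is pressed hard (over 20 N) (contact force between the fingers and lemon_small above 20 N or contact force between the fingers and lemon_medium above 20 N or contact force between the fingers and lemon_large above 20 N).
It fails at once if a lemon is lifted (over 12 mm) (height (world z) of lemon_small_top above 0.1604 m or height (world z) of lemon_medium_top above 0.1795 m or height (world z) of lemon_large_top above 0.1964 m).
It fails at once if a lemon is tipped over (more than 0.5 rad) (angle between any of lemon_small_top, lemon_medium_top, lemon_large_top's own z axis and vertical above 0.5 rad).
It fails at once if a thing beside the block is disturbed (over 20 mm) (distance of any of mug, tally_counter, jar, notepad from where it was at the start of the episode above 0.02 m).
It also fails if it takes over 45 s, if anything falls off the work surface, if the arm or the gripper's body presses on something with over 40 N, if the wrist force passes 120 N, or if a joint passes its speed limit or range.

## Robot

A 6-joint arm with a two-finger parallel gripper is mounted at the origin on the work surface. World frame = base frame: x ahead of the robot, y to its left, z up, the work surface at z = 0. Lengths are in m, angles in rad, forces in N, time in s.
With the tool pointing down it reaches from about 0.3 to 0.85 m from the base axis. Payload 4.2 kg.
Tool frame: the origin (TCP) lies between the finger pads; the fingertips stand 25 mm ahead of it and the grasp point (between the pads) lies 6 mm ahead of it; z points along the fingers, y is the direction in which the jaws open and shut (so a half turn about z gives the same grasp; the last joint's range is limited). The gripper opens to 91 mm and grips with 3 to 60 N. Pads are 32 mm wide; open, the fingers measure 118 mm over their backs; the gripper's body (76 mm by 178 mm) begins 60 mm behind the grasp point.
Start: joints at [1.222, 0.32, 1.565, -0, 1.257, -0.02], TCP at [0.186, 0.544, 0.239] pointing down, gripper open.
Joint ranges: [-3.11, 3.11], [-0.84, 2.01], [0.21, 2.61], [-1.34, 4.49], [0.05, 2.63], [-2.56, 2.56]. Speed limits (rad/s): [2.57, 2.57, 3.14, 3.14, 3.14, 3.14].

## Interface

Orientations are given as a unit quaternion [x, y, z, w].
In Python, from rig import read_state, capture, hand_in gives the robot as it stands.
- The arm moves only by the tool servo_tool, never from a script. Its argument "deltas" is a list of rows, each an object of numbers: "grip": the opening, from 0 (shut) to 1 (fully open); "dx", "dy", "dz": the shift along the tool's x, y, z in m; "wx", "wy", "wz": the turn, a rotation vector about the tool's x, y, z in degrees. In form: [{"grip": .., "dx": .., "dy": .., "dz": .., "wx": .., "wy": .., "wz": ..}, ...]. A call has 1 to 12 rows; each row is the pose to reach, as a shift and turn from the pose measured when the call began, along the tool's axes at that moment; what a row does not reach only later rows make up. A row lasts 1/12 s, in which the tool goes at most 41.7 mm and 7.16 degrees, less where a joint would pass 70% of its speed; a pose out of reach is approached as far as the arm can. A call with a gripper value outside its range is refused whole. The fingers move at their own pace and stop on an object; "squeeze" is the grip in N (left out, the last holds). Time passes only in rows, so rows that repeat a pose let the fingers close. It gives the time, the measured TCP pose, the force and the opening at its end, in the units of the state.
- read_state(): the state, without advancing time (a new reading comes with each control period).
- capture(name): name is "scene" or "side" or "wrist"; returns a dict with "image" (384x512x3 uint8, red, green, blue), "intrinsics" (3x3 intrinsics, pixels), "pose" (4x4, takes a point from camera to world coordinates); the wrist camera has in their place "T_tool_cam" (4x4, takes a point from camera to tool coordinates, whose origin is the TCP and whose axes are the flange's). Camera axes: x right, y down, z forward; pixel columns grow to the right and rows downward; lengths in m; the calibration is good to about 2 mm. A picture is of the moment at which its call begins: read the wrist's pose just before it. There is no depth.
- hand_in(): hands the job in, once; it reports no verdict.
The state is a dict: "clock": time; "qpos": joint angles; "joint_velocities": joint speeds; "tau": joint torques, N m; "eef_pos": TCP position; "orientation": TCP orientation; "contact_force": force on the tool from outside, world axes, zero at the start; "moment": the same for the moment, N m; "finger_gap": finger opening in m.
Only numpy, scipy, OpenCV 4.12 (cv2) and the standard library are available. Lean on these libraries where they do the work, as an engineer would, in place of code of your own. Each camera call takes 0.05 s, during which the arm holds its last target.

## Working session

There is one attempt and no reset: what is moved stays moved. The work goes in short steps, Python scripts to look and compute and a tool call to move; the robot and the scene stay as the last step left them, time stands still between calls to the robot, and variables do not carry over. Pictures are saved under pics/ and viewed, and the job is handed in when it is done.

Besides the shell and the picture viewer there is one more tool, called after "Call:" by a JSON object that holds its "op" and its "data", one argument or row to a line. servo_tool: Moves the arm, as the interface text tells. Its arguments: {"type":"object","properties":{"deltas":{"type":"array"},"squeeze":{"type":"number"}},"required":["deltas"]}

```bash
mkdir -p pics; python3 - <<'E'
from rig import read_state, capture
import cv2, pickle
s=read_state(); print({k:s[k] for k in('clock','eef_pos','orientation','contact_force','finger_gap')})
d={}
for n in("scene","side"):
    c=capture(n); d[n]=c; cv2.imwrite(f"pics/{n}0.png",c["image"][:,:,::-1]); print(n,c["intrinsics"],c["pose"])
pickle.dump(d,open("c0.pkl","wb"))
E
```

```text
{'clock': 0.0, 'eef_pos': array([0.18551311, 0.54376105, 0.23811012]), 'orientation': array([ 1.63653536e-01,  9.86517473e-01, -8.77899900e-04, -1.57720205e-04]), 'contact_force': array([-0.00562709, -0.1086141 ,  0.17962843]), 'finger_gap': 0.09128539973793576}
scene [[489.09888077   0.         254.63638228]
 [  0.         489.09888077 191.14621557]
 [  0.           0.           1.        ]] [[ 0.27960105  0.80158279 -0.52847732  1.02201524]
 [ 0.96009937 -0.23016369  0.15885174 -0.10511492]
 [ 0.00569653 -0.55180586 -0.83395314  0.87841083]
 [ 0.          0.          0.          1.        ]]
side [[422.71777044   0.         253.01041827]
 [  0.         422.71777044 187.8818585 ]
 [  0.           0.           1.        ]] [[ 0.99665802 -0.07314689  0.03636374  0.51432187]
 [-0.07918003 -0.75562654  0.65019925 -0.55913492]
 [-0.02008265 -0.65090558 -0.75889302  0.81173713]
 [ 0.          0.          0.          1.        ]]
```

View pics/scene0.png

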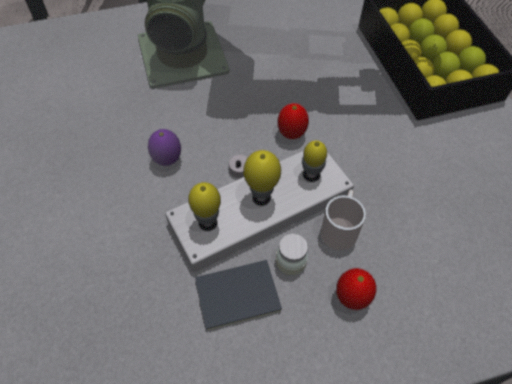

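View pics/side0.png

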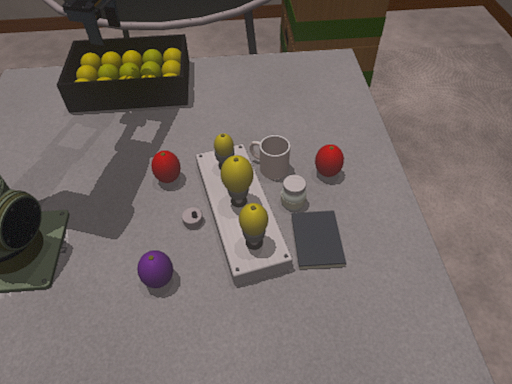

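The lemons are at scene (204,195), (262,165) and (315,155). They look medium, large and small in that order. The red and purple fruits and the crate are look-alikes. I'll confirm with crops and measure the tops.

```bash
cat > h.py <<'E'
import numpy as np
def ray(c,uv):
    K,P=c["intrinsics"],c["pose"]; d=P[:3,:3]@np.linalg.inv(K)@np.r_[uv,1.]; return P[:3,3],d/np.linalg.norm(d)
def onz(c,uv,z):
    o,d=ray(c,uv); return o+d*(z-o[2])/d[2]
def proj(c,p):
    P=c["pose"]; q=c["intrinsics"]@(P[:3,:3].T@(np.asarray(p)-P[:3,3])); return q[:2]/q[2]
E
python3 - <<'E'
import pickle,cv2,numpy as np
d=pickle.load(open("c0.pkl","rb"))
from h import *
rois={"scene":(150,125,350,240),"side":(190,120,290,260)}
for n,(a,b,e,f) in rois.items():
    im=d[n]["image"]; hsv=cv2.cvtColor(im,cv2.COLOR_RGB2HSV)
    m=cv2.inRange(hsv,(20,120,60),(40,255,255)); z=np.zeros_like(m); z[b:f,a:e]=m[b:f,a:e]
    k,l,st,ce=cv2.connectedComponentsWithStats(z)
    for i in range(1,k):
        if st[i,4]>60: print(n,st[i],ce[i].round(1))
    cv2.imwrite(f"pics/{n}_crop.png",cv2.resize(im[b:f,a:e,::-1],None,fx=4,fy=4,interpolation=cv2.INTER_CUBIC))
E
```

```text
scene [304 141  22  26 452] [314.8 153.2]
scene [ 244  150   36   42 1156] [261.8 170.2]
scene [189 183  31  34 832] [204.1 199.3]
side [214 134  19  22 318] [223.3 144. ]
side [221 155  32  37 910] [236.4 173. ]
side [239 203  29  32 708] [253.1 218.4]
```

View pics/scene_crop.png

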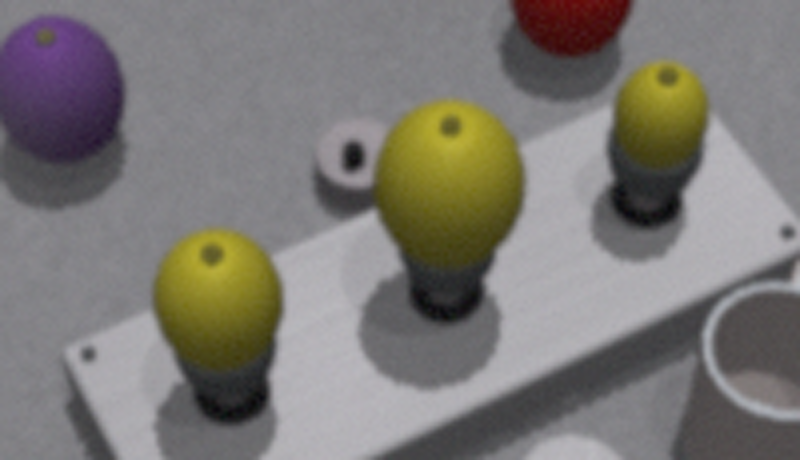

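View pics/side_crop.png

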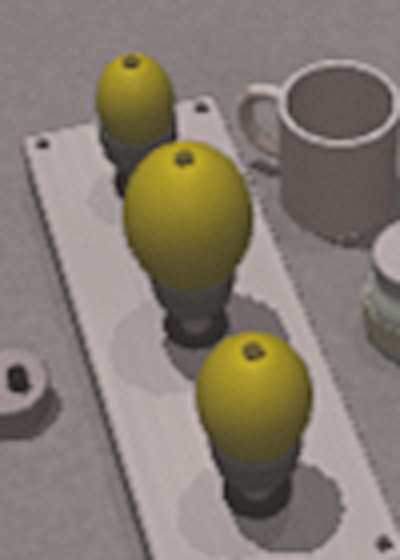

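The crops confirm it. Scene widths are 22, 31 and 36 px for small, medium and large, with the large lemon in the middle cup. The stem buttons are at these crop positions:

| Lemon | Scene crop | Side crop |
|---|---|---|
| Small | (667,76) | (131,62) |
| Large | (451,126) | (184,158) |
| Medium | (212,254) | (254,351) |

```bash
python3 - <<'E'
import pickle,numpy as np
from scipy.spatial.transform import Rotation as R
from rig import read_state
d=pickle.load(open("c0.pkl","rb"))
from h import *
B={"small":((667,76),(131,62),.148),"medium":((212,254),(254,351),.168),"large":((451,126),(184,158),.184)}
s=read_state(); Rt=R.from_quat(s["orientation"]).as_matrix(); print(Rt.round(3))
for n,(a,b,z) in B.items():
    ua=(np.array(a)+.5)/4-.5+[150,125]; ub=(np.array(b)+.5)/4-.5+[190,120]
    A=onz(d["scene"],ua,z); C=onz(d["side"],ub,z)
    o1,d1=ray(d["scene"],ua);o2,d2=ray(d["side"],ub)
    t=np.linalg.lstsq(np.c_[d1,-d2],o2-o1,rcond=None)[0]; 
    print(n,A.round(4),C.round(4),"tri",((o1+d1*t[0]+o2+d2*t[1])/2).round(4), "tool delta", (Rt.T@((A+C)/2-s["eef_pos"])).round(4))
E
```

```text
[[-0.946  0.323 -0.001]
 [ 0.323  0.946 -0.001]
 [ 0.    -0.002 -1.   ]]
small [0.487  0.1782 0.148 ] [0.4881 0.1773 0.148 ] tri [0.4878 0.1777 0.1483] tool delta [-0.404  -0.2488  0.0906]
medium [ 0.5407 -0.0554  0.168 ] [ 0.5415 -0.057   0.168 ] tri [ 0.541  -0.0559  0.1675] tool delta [-0.5302 -0.453   0.0709]
large [0.5137 0.0614 0.184 ] [0.5146 0.0608 0.184 ] tri [0.5144 0.0611 0.1842] tool delta [-0.4669 -0.3507  0.0547]
```

Call:
{"op": "servo_tool", "data": {
  "deltas": [
    {"grip": 0,"dx": -0.035,"dy": -0.02,"dz": 0},
    {"grip": 0,"dx": -0.07,"dy": -0.043,"dz": 0},
    {"grip": 0,"dx": -0.105,"dy": -0.065,"dz": 0},
    {"grip": 0,"dx": -0.14,"dy": -0.086,"dz": 0},
    {"grip": 0,"dx": -0.175,"dy": -0.108,"dz": 0},
    {"grip": 0,"dx": -0.21,"dy": -0.13,"dz": 0},
    {"grip": 0,"dx": -0.245,"dy": -0.15,"dz": 0},
    {"grip": 0,"dx": -0.28,"dy": -0.172,"dz": 0},
    {"grip": 0,"dx": -0.315,"dy": -0.194,"dz": 0},
    {"grip": 0,"dx": -0.35,"dy": -0.216,"dz": 0},
    {"grip": 0,"dx": -0.38,"dy": -0.234,"dz": 0},
    {"grip": 0,"dx": -0.404,"dy": -0.249,"dz": 0}
  ],
  "squeeze": 5
}}

```text
invalid input
```

Call:
{"op": "servo_tool", "data": {
  "deltas": [
    {"grip": 0,"dx": 0,"dy": 0,"dz": 0},
    {"grip": 0,"dx": 0,"dy": 0,"dz": 0}
  ]
}}

```text
invalid input
```

```bash
cat > st.py <<'E'
from rig import read_state
from scipy.spatial.transform import Rotation as R
import numpy as np,sys
s=read_state(); Rt=R.from_quat(s["orientation"]).as_matrix()
print(s["clock"],s["eef_pos"].round(4),s["contact_force"].round(2),s["finger_gap"]); print(Rt.round(4))
T={"small":(.4876,.1777,.148),"medium":(.5411,-.0561,.168),"large":(.5143,.0611,.184)}
for n,p in T.items(): print(n,(Rt.T@(np.array(p)-s["eef_pos"])-[0,0,.025]).round(4))
E
python3 st.py; python3 -c "
from rig import capture;import cv2
cv2.imwrite('pics/w1.png',capture('wrist')['image'][:,:,::-1]);cv2.imwrite('pics/s1.png',capture('side')['image'][:,:,::-1])"
```

```text
0.1 [0.1855 0.5438 0.2382] [-0.57  0.24  0.03] 0.09136026532416534
[[-9.464e-01  3.229e-01 -5.000e-04]
 [ 3.229e-01  9.464e-01 -1.400e-03]
 [ 0.000e+00 -1.500e-03 -1.000e+00]]
small [-0.4041 -0.2488  0.0656]
medium [-0.5302 -0.4529  0.0459]
large [-0.467  -0.3506  0.0297]
```

View pics/s1.png

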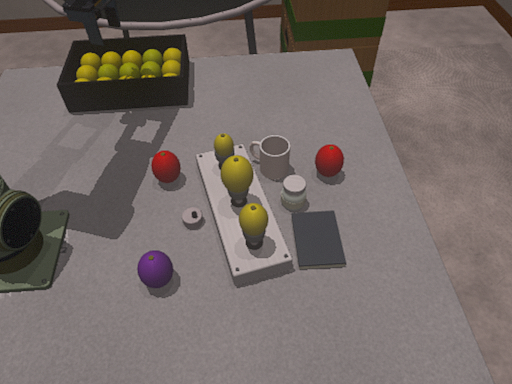

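View pics/w1.png

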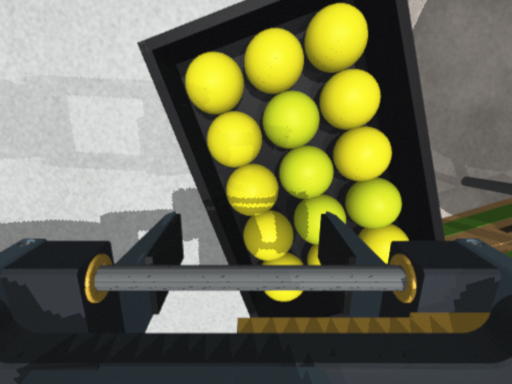

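Both calls were refused, so the arm hasn't moved. The rows probably need all seven keys.

Call:
{"op": "servo_tool", "data": {
  "deltas": [
    {"grip": 0,"dx": -0.035,"dy": -0.02,"dz": 0,"wx": 0,"wy": 0,"wz": 0},
    {"grip": 0,"dx": -0.07,"dy": -0.043,"dz": 0,"wx": 0,"wy": 0,"wz": 0},
    {"grip": 0,"dx": -0.105,"dy": -0.065,"dz": 0,"wx": 0,"wy": 0,"wz": 0},
    {"grip": 0,"dx": -0.14,"dy": -0.086,"dz": 0,"wx": 0,"wy": 0,"wz": 0},
    {"grip": 0,"dx": -0.175,"dy": -0.108,"dz": 0,"wx": 0,"wy": 0,"wz": 0},
    {"grip": 0,"dx": -0.21,"dy": -0.13,"dz": 0,"wx": 0,"wy": 0,"wz": 0},
    {"grip": 0,"dx": -0.245,"dy": -0.15,"dz": 0,"wx": 0,"wy": 0,"wz": 0},
    {"grip": 0,"dx": -0.28,"dy": -0.172,"dz": 0,"wx": 0,"wy": 0,"wz": 0},
    {"grip": 0,"dx": -0.315,"dy": -0.194,"dz": 0,"wx": 0,"wy": 0,"wz": 0},
    {"grip": 0,"dx": -0.35,"dy": -0.216,"dz": 0,"wx": 0,"wy": 0,"wz": 0},
    {"grip": 0,"dx": -0.38,"dy": -0.234,"dz": 0,"wx": 0,"wy": 0,"wz": 0},
    {"grip": 0,"dx": -0.404,"dy": -0.249,"dz": 0,"wx": 0,"wy": 0,"wz": 0}
  ],
  "squeeze": 5
}}

```text
clock: 1.2
eef_pos: [0.489, 0.1754, 0.2386]
orientation: [0.164, 0.986, -0.001, 0.0]
contact_force: [0.1, 0.7, 0.2]
finger_gap: 0.0142
```

Call:
{"op": "servo_tool", "data": {
  "deltas": [
    {"grip": 0,"dx": 0,"dy": 0,"dz": 0,"wx": 0,"wy": 0,"wz": 0},
    {"grip": 0,"dx": 0,"dy": 0,"dz": 0,"wx": 0,"wy": 0,"wz": 0},
    {"grip": 0,"dx": 0,"dy": 0,"dz": 0,"wx": 0,"wy": 0,"wz": 0}
  ]
}}

```text
clock: 1.45
eef_pos: [0.4884, 0.1757, 0.2384]
orientation: [0.165, 0.986, -0.001, -0.0]
contact_force: [-0.3, 0.7, -0.6]
finger_gap: 0.0002
```

```bash
python3 st.py; python3 -c "
from rig import capture;import cv2
cv2.imwrite('pics/w2.png',capture('wrist')['image'][:,:,::-1]);cv2.imwrite('pics/s2.png',capture('side')['image'][:,:,::-1])"
```

```text
1.45 [0.4884 0.1757 0.2384] [-0.27  0.69 -0.65] 0.00018157811149753473
[[-9.457e-01  3.250e-01 -1.100e-03]
 [ 3.250e-01  9.457e-01 -1.000e-03]
 [ 7.000e-04 -1.300e-03 -1.000e+00]]
small [0.0014 0.0018 0.0654]
medium [-0.1252 -0.202   0.0455]
large [-0.0617 -0.0999  0.0294]
```

View pics/s2.png

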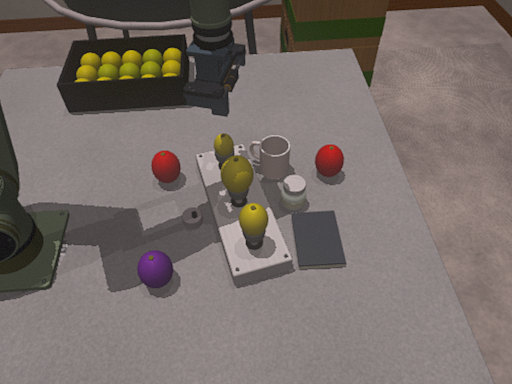

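View pics/w2.png

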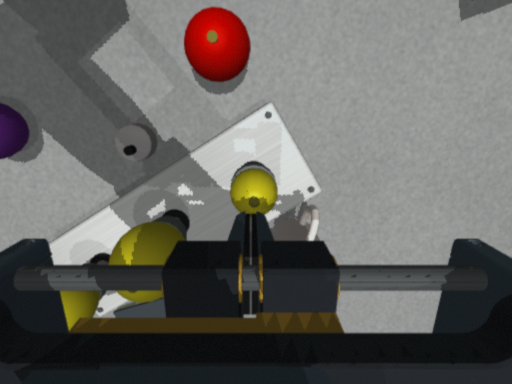

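Tool is above the small lemon with its jaws shut. In the wrist view the stem button at (254,202) is directly below the fingers. Next I descend to about 8 mm above it.

Call:
{"op": "servo_tool", "data": {
  "deltas": [
    {"grip": 0,"dx": 0.001,"dy": 0.002,"dz": 0.02,"wx": 0,"wy": 0,"wz": 0},
    {"grip": 0,"dx": 0.001,"dy": 0.002,"dz": 0.04,"wx": 0,"wy": 0,"wz": 0},
    {"grip": 0,"dx": 0.001,"dy": 0.002,"dz": 0.052,"wx": 0,"wy": 0,"wz": 0},
    {"grip": 0,"dx": 0.001,"dy": 0.002,"dz": 0.057,"wx": 0,"wy": 0,"wz": 0},
    {"grip": 0,"dx": 0.001,"dy": 0.002,"dz": 0.057,"wx": 0,"wy": 0,"wz": 0}
  ]
}}

```text
clock: 1.97
eef_pos: [0.4865, 0.1793, 0.1806]
orientation: [0.163, 0.987, -0.001, -0.001]
contact_force: [-0.2, -0.9, -0.1]
finger_gap: 0.0005
```

```bash
python3 st.py; python3 -c "
from rig import capture;import cv2
for n in('side','scene'): cv2.imwrite(f'pics/{n}3.png',cv2.resize(capture(n)['image'][80:230,180:350,::-1],None,fx=4,fy=4))"
```

```text
1.9667 [0.4865 0.1793 0.1806] [-0.22 -0.88 -0.06] 0.000543181653807227
[[-0.9469  0.3215 -0.003 ]
 [ 0.3215  0.9469 -0.0018]
 [ 0.0023 -0.0026 -1.    ]]
small [-0.0016 -0.001   0.0076]
medium [-0.1274 -0.2053 -0.0121]
large [-0.0643 -0.103  -0.0283]
```

View pics/side3.png

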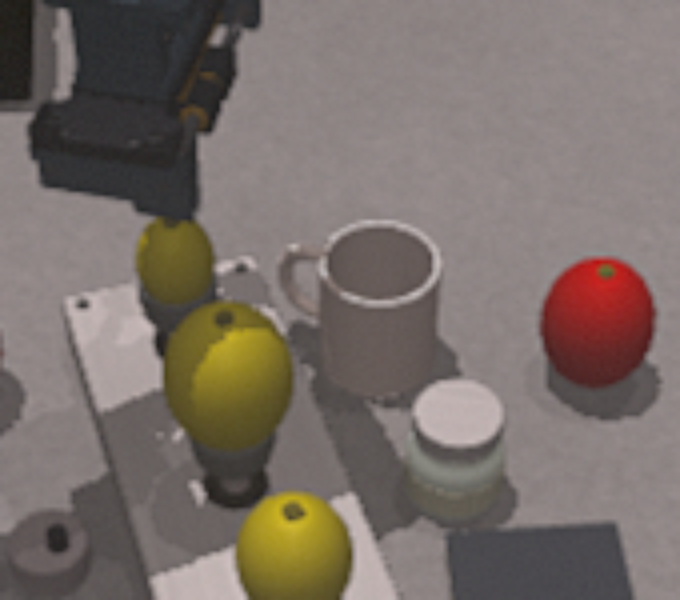

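View pics/scene3.png

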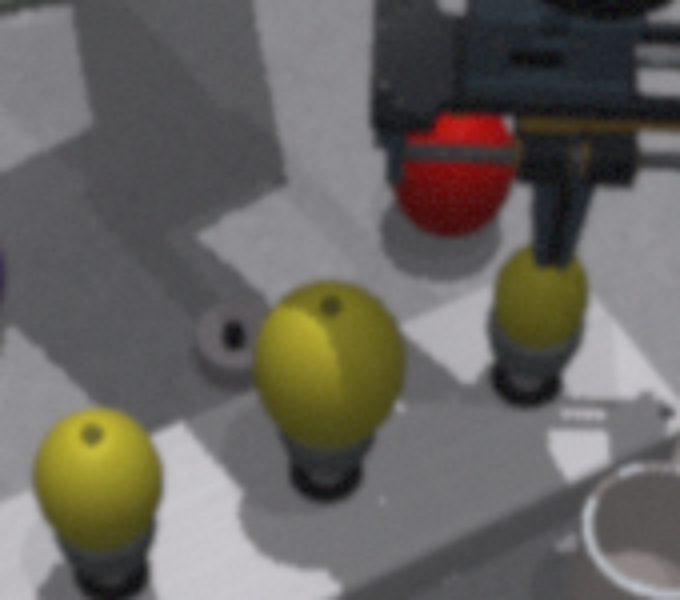

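Both views show the tip centred just above the small lemon. I'll press slowly.

Call:
{"op": "servo_tool", "data": {
  "deltas": [
    {"grip": 0,"dx": -0.001,"dy": 0,"dz": 0.002,"wx": 0,"wy": 0,"wz": 0},
    {"grip": 0,"dx": -0.001,"dy": 0,"dz": 0.004,"wx": 0,"wy": 0,"wz": 0},
    {"grip": 0,"dx": -0.001,"dy": 0,"dz": 0.006,"wx": 0,"wy": 0,"wz": 0},
    {"grip": 0,"dx": -0.001,"dy": 0,"dz": 0.008,"wx": 0,"wy": 0,"wz": 0},
    {"grip": 0,"dx": -0.001,"dy": 0,"dz": 0.01,"wx": 0,"wy": 0,"wz": 0},
    {"grip": 0,"dx": -0.001,"dy": 0,"dz": 0.012,"wx": 0,"wy": 0,"wz": 0},
    {"grip": 0,"dx": -0.001,"dy": 0,"dz": 0.014,"wx": 0,"wy": 0,"wz": 0}
  ]
}}

```text
clock: 2.65
eef_pos: [0.4892, 0.179, 0.1688]
orientation: [0.163, 0.987, -0.0, 0.001]
contact_force: [-1.1, 0.8, 5.3]
finger_gap: 0.0003
```

Call:
{"op": "servo_tool", "data": {
  "deltas": [
    {"grip": 0,"dx": 0.001,"dy": 0,"dz": 0.002,"wx": 0,"wy": 0,"wz": 0},
    {"grip": 0,"dx": 0.001,"dy": 0,"dz": 0.004,"wx": 0,"wy": 0,"wz": 0},
    {"grip": 0,"dx": 0.001,"dy": 0,"dz": 0.006,"wx": 0,"wy": 0,"wz": 0},
    {"grip": 0,"dx": 0.001,"dy": 0,"dz": 0.007,"wx": 0,"wy": 0,"wz": 0},
    {"grip": 0,"dx": 0.001,"dy": 0,"dz": 0.008,"wx": 0,"wy": 0,"wz": 0}
  ]
}}

```text
clock: 3.07
eef_pos: [0.4887, 0.1793, 0.1611]
orientation: [0.163, 0.987, 0.0, 0.002]
contact_force: [1.0, -0.1, 5.5]
finger_gap: 0.0004
```

```bash
python3 st.py; python3 -c "
from rig import capture;import cv2
for n in('side','scene'): cv2.imwrite(f'pics/{n}4.png',cv2.resize(capture(n)['image'][80:230,180:350,::-1],None,fx=4,fy=4))"
```

```text
3.0667 [0.4887 0.1793 0.1611] [ 1.02 -0.13  5.47] 0.00043138859682067214
[[-9.467e-01  3.222e-01  3.000e-03]
 [ 3.222e-01  9.467e-01 -2.000e-04]
 [-2.900e-03  8.000e-04 -1.000e+00]]
small [ 0.0006 -0.0018 -0.0119]
medium [-0.1254 -0.2059 -0.0316]
large [-0.0623 -0.1036 -0.0477]
```

View pics/scene4.png

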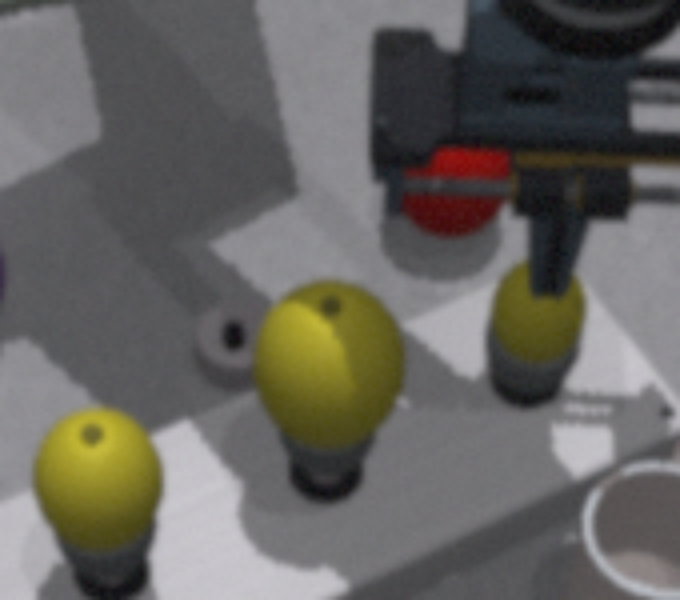

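The small lemon's cup is about 12 mm down by tip height, and the image shows it lower. I'll lift and move over the large lemon to above the medium one.

Call:
{"op": "servo_tool", "data": {
  "deltas": [
    {"grip": 0,"dx": 0,"dy": 0,"dz": -0.01,"wx": 0,"wy": 0,"wz": 0},
    {"grip": 0,"dx": 0,"dy": 0,"dz": -0.035,"wx": 0,"wy": 0,"wz": 0},
    {"grip": 0,"dx": 0,"dy": 0,"dz": -0.065,"wx": 0,"wy": 0,"wz": 0},
    {"grip": 0,"dx": 0,"dy": 0,"dz": -0.085,"wx": 0,"wy": 0,"wz": 0},
    {"grip": 0,"dx": 0,"dy": 0,"dz": -0.09,"wx": 0,"wy": 0,"wz": 0},
    {"grip": 0,"dx": -0.02,"dy": -0.033,"dz": -0.09,"wx": 0,"wy": 0,"wz": 0},
    {"grip": 0,"dx": -0.04,"dy": -0.066,"dz": -0.09,"wx": 0,"wy": 0,"wz": 0},
    {"grip": 0,"dx": -0.06,"dy": -0.099,"dz": -0.09,"wx": 0,"wy": 0,"wz": 0},
    {"grip": 0,"dx": -0.08,"dy": -0.132,"dz": -0.09,"wx": 0,"wy": 0,"wz": 0},
    {"grip": 0,"dx": -0.1,"dy": -0.165,"dz": -0.09,"wx": 0,"wy": 0,"wz": 0},
    {"grip": 0,"dx": -0.118,"dy": -0.194,"dz": -0.09,"wx": 0,"wy": 0,"wz": 0},
    {"grip": 0,"dx": -0.125,"dy": -0.206,"dz": -0.09,"wx": 0,"wy": 0,"wz": 0}
  ]
}}

```text
clock: 4.17
eef_pos: [0.5403, -0.0596, 0.2499]
orientation: [0.165, 0.986, -0.001, 0.0]
contact_force: [-0.3, 0.1, -0.0]
finger_gap: 0.0007
```

```bash
python3 st.py; python3 -c "
from rig import capture;import cv2
for n in('side','scene'): cv2.imwrite(f'pics/{n}5.png',capture(n)['image'][:,:,::-1])"
```

```text
4.1667 [ 0.5403 -0.0596  0.2499] [-0.26  0.05 -0.03] 0.0006898566088316111
[[-9.456e-01  3.252e-01  7.000e-04]
 [ 3.252e-01  9.456e-01 -1.400e-03]
 [-1.100e-03 -1.100e-03 -1.000e+00]]
small [0.1272 0.2074 0.0766]
medium [0.0005 0.0037 0.0569]
large [0.064  0.1058 0.0408]
```

View pics/scene5.png

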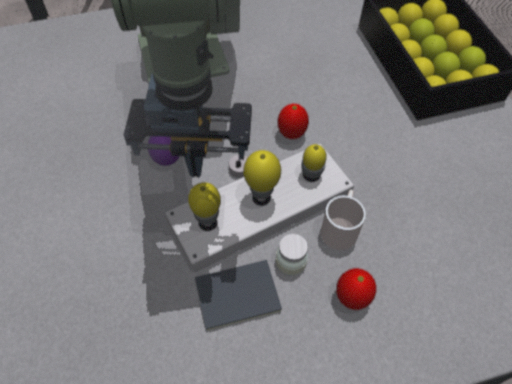

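The small lemon stands upright and lower, and nothing else moved. Next I descend to about 8 mm above the medium lemon.

Call:
{"op": "servo_tool", "data": {
  "deltas": [
    {"grip": 0,"dx": 0.0,"dy": 0.003,"dz": 0.02,"wx": 0,"wy": 0,"wz": 0},
    {"grip": 0,"dx": 0.0,"dy": 0.003,"dz": 0.037,"wx": 0,"wy": 0,"wz": 0},
    {"grip": 0,"dx": 0.0,"dy": 0.003,"dz": 0.046,"wx": 0,"wy": 0,"wz": 0},
    {"grip": 0,"dx": 0,"dy": 0.003,"dz": 0.049,"wx": 0,"wy": 0,"wz": 0},
    {"grip": 0,"dx": 0,"dy": 0.003,"dz": 0.049,"wx": 0,"wy": 0,"wz": 0}
  ]
}}

```text
clock: 4.68
eef_pos: [0.5404, -0.0538, 0.2003]
orientation: [0.165, 0.986, 0.0, -0.001]
contact_force: [-0.2, -0.3, 0.5]
finger_gap: 0.0004
```

```bash
python3 st.py; python3 -c "
from rig import capture;import cv2,numpy as np
cv2.imwrite('pics/b6.png',np.hstack([cv2.resize(capture(n)['image'][130:260,165:295,::-1],(400,400)) for n in('side','scene')]))"
```

```text
4.6833 [ 0.5404 -0.0538  0.2003] [-0.22 -0.31  0.45] 0.00043287520522665863
[[-9.459e-01  3.246e-01 -1.800e-03]
 [ 3.246e-01  9.459e-01  9.000e-04]
 [ 2.000e-03  2.000e-04 -1.000e+00]]
small [0.125  0.2018 0.0276]
medium [-0.0014 -0.002   0.0073]
large [ 0.062   0.1002 -0.0086]
```

View pics/b6.png

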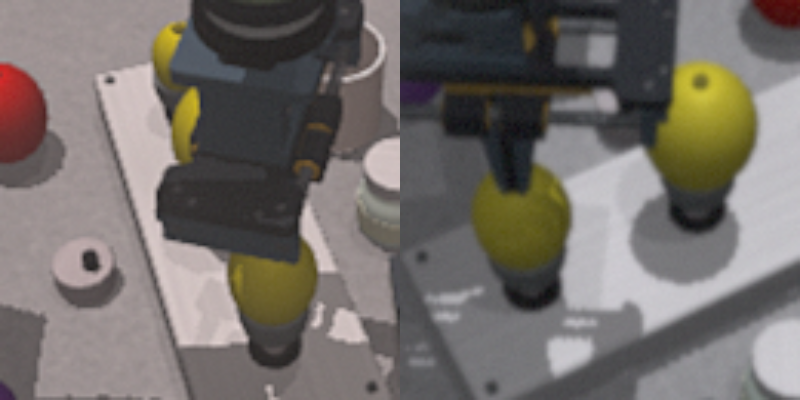

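Tip centred over the medium lemon in both views. I'll press.

Call:
{"op": "servo_tool", "data": {
  "deltas": [
    {"grip": 0,"dx": -0.001,"dy": -0.001,"dz": 0.002,"wx": 0,"wy": 0,"wz": 0},
    {"grip": 0,"dx": -0.001,"dy": -0.001,"dz": 0.004,"wx": 0,"wy": 0,"wz": 0},
    {"grip": 0,"dx": -0.001,"dy": -0.001,"dz": 0.006,"wx": 0,"wy": 0,"wz": 0},
    {"grip": 0,"dx": -0.001,"dy": -0.001,"dz": 0.008,"wx": 0,"wy": 0,"wz": 0},
    {"grip": 0,"dx": -0.001,"dy": -0.001,"dz": 0.01,"wx": 0,"wy": 0,"wz": 0},
    {"grip": 0,"dx": -0.001,"dy": -0.001,"dz": 0.012,"wx": 0,"wy": 0,"wz": 0}
  ]
}}

```text
clock: 5.28
eef_pos: [0.5424, -0.0556, 0.1902]
orientation: [0.165, 0.986, 0.0, 0.001]
contact_force: [-1.3, 1.1, 4.4]
finger_gap: 0.0008
```

Call:
{"op": "servo_tool", "data": {
  "deltas": [
    {"grip": 0,"dx": 0.001,"dy": 0,"dz": 0.002,"wx": 0,"wy": 0,"wz": 0},
    {"grip": 0,"dx": 0.001,"dy": 0,"dz": 0.004,"wx": 0,"wy": 0,"wz": 0},
    {"grip": 0,"dx": 0.001,"dy": 0,"dz": 0.006,"wx": 0,"wy": 0,"wz": 0},
    {"grip": 0,"dx": 0.001,"dy": 0,"dz": 0.008,"wx": 0,"wy": 0,"wz": 0},
    {"grip": 0,"dx": 0.001,"dy": 0,"dz": 0.009,"wx": 0,"wy": 0,"wz": 0},
    {"grip": 0,"dx": 0.001,"dy": 0,"dz": 0.009,"wx": 0,"wy": 0,"wz": 0}
  ]
}}

```text
clock: 5.78
eef_pos: [0.5416, -0.0553, 0.1809]
orientation: [0.165, 0.986, 0.0, 0.001]
contact_force: [1.6, -0.2, 2.1]
finger_gap: 0.0004
```

```bash
python3 st.py; python3 -c "
from rig import capture;import cv2,numpy as np
cv2.imwrite('pics/b7.png',np.hstack([cv2.resize(capture(n)['image'][130:260,165:295,::-1],(400,400)) for n in('side','scene')]))"
```

```text
5.7833 [ 0.5416 -0.0553  0.1809] [ 1.62 -0.16  2.07] 0.00037531330263333913
[[-9.457e-01  3.251e-01  2.700e-03]
 [ 3.251e-01  9.457e-01  2.000e-04]
 [-2.500e-03  1.000e-03 -1.000e+00]]
small [0.1269 0.2028 0.0078]
medium [ 0.0003 -0.0009 -0.0121]
large [ 0.0637  0.1012 -0.0281]
```

View pics/b7.png

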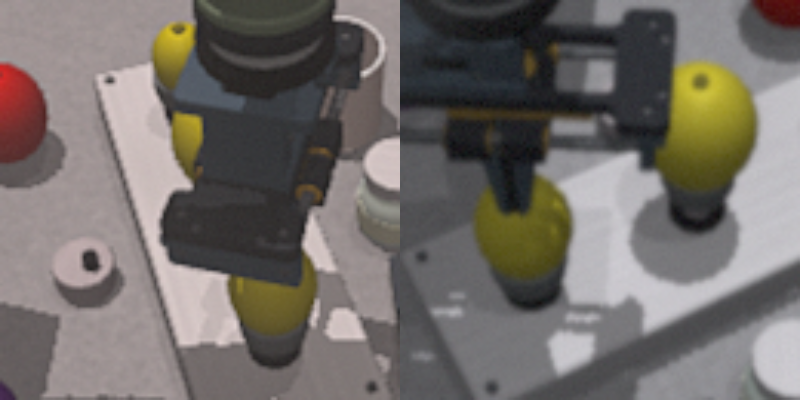

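The medium cup is about 12 mm down. I'll lift and go over the large lemon.

Call:
{"op": "servo_tool", "data": {
  "deltas": [
    {"grip": 0,"dx": 0,"dy": 0,"dz": -0.01,"wx": 0,"wy": 0,"wz": 0},
    {"grip": 0,"dx": 0,"dy": 0,"dz": -0.035,"wx": 0,"wy": 0,"wz": 0},
    {"grip": 0,"dx": 0,"dy": 0,"dz": -0.06,"wx": 0,"wy": 0,"wz": 0},
    {"grip": 0,"dx": 0,"dy": 0,"dz": -0.068,"wx": 0,"wy": 0,"wz": 0},
    {"grip": 0,"dx": 0,"dy": 0,"dz": -0.068,"wx": 0,"wy": 0,"wz": 0},
    {"grip": 0,"dx": 0.016,"dy": 0.025,"dz": -0.068,"wx": 0,"wy": 0,"wz": 0},
    {"grip": 0,"dx": 0.032,"dy": 0.05,"dz": -0.068,"wx": 0,"wy": 0,"wz": 0},
    {"grip": 0,"dx": 0.048,"dy": 0.075,"dz": -0.068,"wx": 0,"wy": 0,"wz": 0},
    {"grip": 0,"dx": 0.06,"dy": 0.095,"dz": -0.068,"wx": 0,"wy": 0,"wz": 0},
    {"grip": 0,"dx": 0.064,"dy": 0.101,"dz": -0.068,"wx": 0,"wy": 0,"wz": 0},
    {"grip": 0,"dx": 0.064,"dy": 0.101,"dz": -0.068,"wx": 0,"wy": 0,"wz": 0}
  ]
}}

```text
clock: 6.8
eef_pos: [0.5125, 0.0622, 0.2476]
orientation: [0.163, 0.987, -0.0, -0.0]
contact_force: [-0.1, -0.8, -0.3]
finger_gap: 0.0005
```

```bash
python3 st.py; python3 -c "
from rig import capture;import cv2
for n in('side','scene'): cv2.imwrite(f'pics/{n}8.png',capture(n)['image'][:,:,::-1])"
```

```text
6.8 [0.5125 0.0622 0.2476] [-0.05 -0.85 -0.35] 0.0005016929117255227
[[-9.466e-01  3.224e-01 -4.000e-04]
 [ 3.224e-01  9.466e-01 -1.000e-04]
 [ 3.000e-04 -2.000e-04 -1.000e+00]]
small [0.0608 0.1013 0.0746]
medium [-0.0652 -0.1028  0.0546]
large [-0.0021 -0.0005  0.0386]
```

View pics/scene8.png

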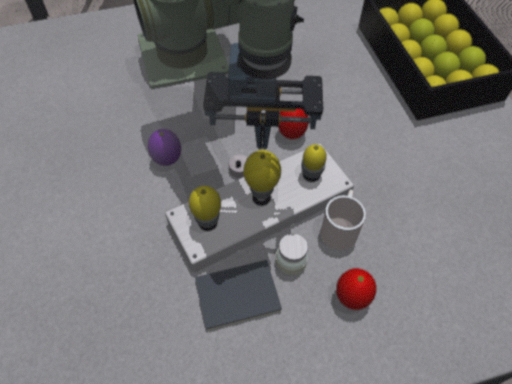

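Call:
{"op": "servo_tool", "data": {
  "deltas": [
    {"grip": 0,"dx": -0.001,"dy": 0,"dz": 0.015,"wx": 0,"wy": 0,"wz": 0},
    {"grip": 0,"dx": -0.002,"dy": 0,"dz": 0.025,"wx": 0,"wy": 0,"wz": 0},
    {"grip": 0,"dx": -0.002,"dy": 0,"dz": 0.03,"wx": 0,"wy": 0,"wz": 0},
    {"grip": 0,"dx": -0.002,"dy": 0,"dz": 0.031,"wx": 0,"wy": 0,"wz": 0},
    {"grip": 0,"dx": -0.002,"dy": 0,"dz": 0.031,"wx": 0,"wy": 0,"wz": 0}
  ]
}}

```text
clock: 7.32
eef_pos: [0.5153, 0.0591, 0.2166]
orientation: [0.165, 0.986, -0.001, -0.0]
contact_force: [-0.2, -0.8, -0.2]
finger_gap: 0.0003
```

```bash
python3 st.py; python3 -c "
from rig import capture;import cv2,numpy as np
cv2.imwrite('pics/b9.png',np.hstack([cv2.resize(capture(n)['image'][110:240,190:320,::-1],(400,400)) for n in('side','scene')]))"
```

```text
7.3167 [0.5153 0.0591 0.2166] [-0.21 -0.76 -0.21] 0.00030479468659767097
[[-9.456e-01  3.255e-01 -2.000e-04]
 [ 3.255e-01  9.456e-01 -1.000e-03]
 [-1.000e-04 -1.000e-03 -1.000e+00]]
small [0.0647 0.1032 0.0435]
medium [-0.0619 -0.1005  0.0237]
large [0.0015 0.0016 0.0076]
```

View pics/b9.png

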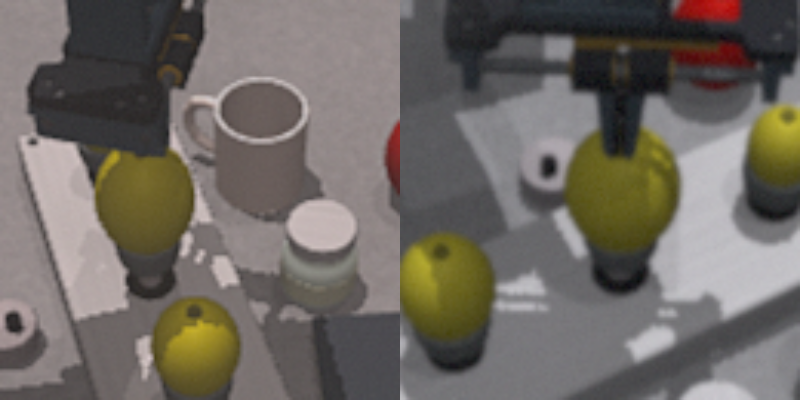

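Tip centred over the large lemon in both views. I'll press.

Call:
{"op": "servo_tool", "data": {
  "deltas": [
    {"grip": 0,"dx": 0.001,"dy": 0.001,"dz": 0.002,"wx": 0,"wy": 0,"wz": 0},
    {"grip": 0,"dx": 0.001,"dy": 0.001,"dz": 0.004,"wx": 0,"wy": 0,"wz": 0},
    {"grip": 0,"dx": 0.001,"dy": 0.001,"dz": 0.006,"wx": 0,"wy": 0,"wz": 0},
    {"grip": 0,"dx": 0.001,"dy": 0.001,"dz": 0.008,"wx": 0,"wy": 0,"wz": 0},
    {"grip": 0,"dx": 0.001,"dy": 0.001,"dz": 0.01,"wx": 0,"wy": 0,"wz": 0},
    {"grip": 0,"dx": 0.001,"dy": 0.001,"dz": 0.012,"wx": 0,"wy": 0,"wz": 0}
  ]
}}

```text
clock: 7.92
eef_pos: [0.5154, 0.0608, 0.2058]
orientation: [0.165, 0.986, -0.0, 0.001]
contact_force: [0.4, -0.3, 3.1]
finger_gap: 0.0001
```

Call:
{"op": "servo_tool", "data": {
  "deltas": [
    {"grip": 0,"dx": 0.001,"dy": 0,"dz": 0.002,"wx": 0,"wy": 0,"wz": 0},
    {"grip": 0,"dx": 0.001,"dy": 0,"dz": 0.004,"wx": 0,"wy": 0,"wz": 0},
    {"grip": 0,"dx": 0.001,"dy": 0,"dz": 0.006,"wx": 0,"wy": 0,"wz": 0},
    {"grip": 0,"dx": 0.001,"dy": 0,"dz": 0.008,"wx": 0,"wy": 0,"wz": 0},
    {"grip": 0,"dx": 0.001,"dy": 0,"dz": 0.009,"wx": 0,"wy": 0,"wz": 0},
    {"grip": 0,"dx": 0.001,"dy": 0,"dz": 0.009,"wx": 0,"wy": 0,"wz": 0}
  ]
}}

```text
clock: 8.42
eef_pos: [0.5144, 0.0611, 0.1965]
orientation: [0.165, 0.986, -0.0, 0.001]
contact_force: [-0.0, -0.7, 1.6]
finger_gap: 0.0005
```

```bash
python3 st.py
```

```text
8.4167 [0.5144 0.0611 0.1965] [-0.04 -0.7   1.6 ] 0.0005277385216233954
[[-9.457e-01  3.249e-01  2.500e-03]
 [ 3.249e-01  9.457e-01 -7.000e-04]
 [-2.600e-03  1.000e-04 -1.000e+00]]
small [0.0634 0.1015 0.0233]
medium [-0.0632 -0.1022  0.0036]
large [ 0.0002 -0.0001 -0.0125]
```

Tip is 12.5 mm below the large lemon's starting height. I'll lift straight up, then check.

Call:
{"op": "servo_tool", "data": {
  "deltas": [
    {"grip": 0,"dx": 0,"dy": 0,"dz": -0.01,"wx": 0,"wy": 0,"wz": 0},
    {"grip": 0,"dx": 0,"dy": 0,"dz": -0.035,"wx": 0,"wy": 0,"wz": 0},
    {"grip": 0,"dx": 0,"dy": 0,"dz": -0.06,"wx": 0,"wy": 0,"wz": 0},
    {"grip": 0,"dx": 0,"dy": 0,"dz": -0.085,"wx": 0,"wy": 0,"wz": 0},
    {"grip": 0,"dx": 0.03,"dy": 0,"dz": -0.11,"wx": 0,"wy": 0,"wz": 0},
    {"grip": 0,"dx": 0.06,"dy": 0,"dz": -0.12,"wx": 0,"wy": 0,"wz": 0},
    {"grip": 0,"dx": 0.09,"dy": 0,"dz": -0.12,"wx": 0,"wy": 0,"wz": 0},
    {"grip": 0,"dx": 0.09,"dy": 0,"dz": -0.12,"wx": 0,"wy": 0,"wz": 0},
    {"grip": 0,"dx": 0.09,"dy": 0,"dz": -0.12,"wx": 0,"wy": 0,"wz": 0}
  ]
}}

```text
clock: 9.17
eef_pos: [0.4279, 0.0907, 0.317]
orientation: [0.164, 0.986, -0.0, 0.002]
contact_force: [0.4, 0.0, 0.0]
finger_gap: 0.0006
```

```bash
python3 st.py; python3 - <<'E'
from rig import capture;import cv2,numpy as np,pickle
d0=pickle.load(open('c0.pkl','rb')); d={n:capture(n) for n in('side','scene')}; pickle.dump(d,open('c1.pkl','wb'))
R=[(190,120,290,260),(150,125,350,240)]
cv2.imwrite('pics/f1.png',d['scene']['image'][:,:,::-1])
a,b,e,f=R[1]; cv2.imwrite('pics/f_scene.png',cv2.resize(d['scene']['image'][b:f,a:e,::-1],None,fx=4,fy=4,interpolation=2))
a,b,e,f=R[0]; cv2.imwrite('pics/f_side.png',cv2.resize(d['side']['image'][b:f,a:e,::-1],None,fx=4,fy=4,interpolation=2))
E
```

```text
9.1667 [0.4279 0.0907 0.317 ] [0.4  0.03 0.03] 0.0005760979018239056
[[-9.462e-01  3.237e-01  3.400e-03]
 [ 3.237e-01  9.462e-01 -6.000e-04]
 [-3.400e-03  5.000e-04 -1.000e+00]]
small [-0.0277  0.1016  0.1441]
medium [-0.1541 -0.1023  0.1245]
large [-9.090e-02 -1.000e-04  1.083e-01]
```

View pics/f1.png

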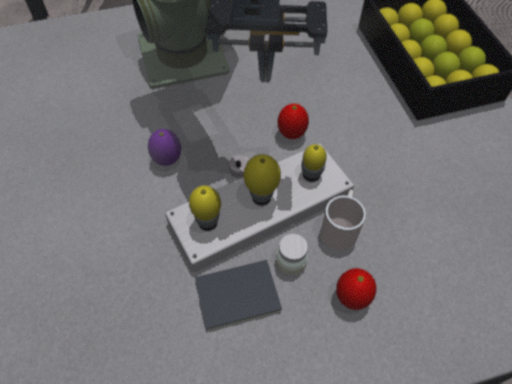

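View pics/f_scene.png

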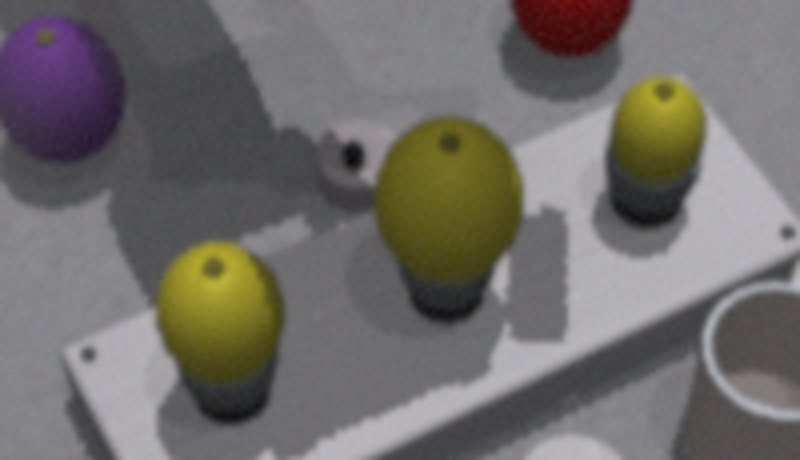

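View pics/f_side.png

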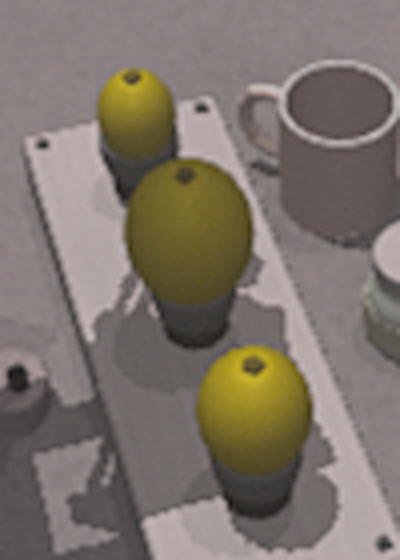

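Buttons are now at scene (665,91), (450,142), (213,267) and side (132,77), (184,175), (253,365). I'll triangulate the heights.

```bash
python3 - <<'E'
import pickle,numpy as np
d=pickle.load(open("c1.pkl","rb"))
from h import *
B={"small":((665,91),(132,77)),"medium":((213,267),(253,365)),"large":((450,142),(184,175))}
for n,(a,b) in B.items():
    ua=(np.array(a)+.5)/4-.5+[150,125]; ub=(np.array(b)+.5)/4-.5+[190,120]
    o1,d1=ray(d["scene"],ua);o2,d2=ray(d["side"],ub)
    t=np.linalg.lstsq(np.c_[d1,-d2],o2-o1,rcond=None)[0]; print(n,((o1+d1*t[0]+o2+d2*t[1])/2).round(4))
E
```

```text
small [0.4874 0.1782 0.1361]
medium [ 0.5404 -0.0561  0.1566]
large [0.5137 0.061  0.1716]
```

```bash
python3 -c "
from rig import hand_in
print(hand_in())"
```

```text
the job is handed in; nothing more can be done
None
```

I pressed the small lemon (left cup), then the medium (right cup), then the large (middle cup) with the closed fingertips. I then lifted clear and handed in at about 9.3 s; no verdict was reported.

- **Sinking:** Triangulating the stem buttons from both cameras afterwards puts the tops at 136, 157 and 172 mm. That is about 12, 11 and 12.5 mm down for small, medium and large. These agree with the fingertip heights at the end of each press to within about 1 mm.
- **Force:** The highest wrist force I read was about 5.5 N. I only read it at the end of each move, so brief peaks in between were not seen.
- **Surroundings:** In the final pictures all three lemons stand upright within about 1 mm sideways of where they began. The mug, jar, tally counter and notepad look unmoved, though I judged that by eye.

My first two move calls were refused because the rows lacked the turn values. The arm did not move, and no other check failed.

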